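# Clamp a pipette in the service stand and run its plunger through both stops

## Robot

A 6-joint arm with a two-finger parallel gripper is mounted at the origin on the work surface. World frame = base frame: x ahead of the robot, y to its left, z up, the work surface at z = 0. Lengths are in m, angles in rad, forces in N, time in s.
With the tool pointing down it reaches from about 0.275 to 0.75 m from the base axis. Payload 10.2 kg.
Tool frame: the origin (TCP) lies midway between the tips of the shut fingers; the grasp point (between the pads) lies bot.grasp_offset behind it (bot.grasp_offset is the distance from the TCP to the grasp point, in m); x points along the fingers, y is the direction in which the jaws open and shut, and the axes are right-handed (so a half turn about x gives the same grasp; the last joint's range is limited). The gripper opens to 88 mm and grips with 3 to 60 N. Pads are 18 mm wide; open, the fingers measure 123 mm over their backs; the gripper's body (75 mm by 187 mm) begins 45 mm behind the grasp point.
Start: joints at [0.981, 0.313, 1.498, -0, 1.331, -0.223], TCP at [0.188, 0.49, 0.239] pointing down, gripper open.
Joint ranges: [-2.94, 2.94], [-0.97, 2.17], [0.19, 2.56], [-1.23, 4.37], [0.02, 3.11], [-2.88, 2.88]. Speed limits (rad/s): [2.39, 2.39, 3.01, 3.14, 3.14, 3.14].

## Interface

Orientations are given as a unit quaternion [w, x, y, z].
In Python, from workcell import get_state, cams, job, bot gives the robot as it stands.
- The arm moves only by the shell command python3 -m jog 'ROWS' [FORCE]. ROWS is JSON, a list of rows, each a list of 5 numbers: the opening, from 0 (shut) to 1 (fully open), then the shift along the tool's x, y, z in mm, then the turn about the tool's x in rad. A call has 1 to 8 rows; each row is the pose to reach, as a shift and turn from the pose measured when the call began, along the tool's axes at that moment; what a row does not reach only later rows make up. A row lasts 1/10 s, in which the tool goes at most 50 mm and 8.59 degrees, less where a joint would pass 70% of its speed; a pose out of reach is approached as far as the arm can. A call with a gripper value outside its range is refused whole. The fingers move at their own pace and stop on an object; FORCE is the grip in N (left out, the last holds). Time passes only in rows, so rows that repeat a pose let the fingers close. It gives the time, the measured TCP pose, the force and the opening at its end, in the units of the state.
- get_state(): the state, without advancing time (a new reading comes with each control period).
- cams.snapshot(name): name is "scene" or "top"; returns the picture (480x640x3 uint8, blue, green, red); there is no depth.
- cams.get_calibration(name): a dict with "mtx" (3x3 intrinsics, pixels), "dist" ([k1, k2, p1, p2, k3] as OpenCV has them; the pictures are not rectified), "pose" (4x4, takes a point from camera to world coordinates). Camera axes: x right, y up, looking along -z (the intrinsics and any distortion apply to the point x, -y, -z); pixel columns grow to the right and rows downward; lengths in m; the calibration is good to about 2 mm. A picture is of the moment at which its call begins. get_calibration takes no time and is no camera call.
- job.job_done(): hands the job in, once; it reports no verdict.
The state is a dict: "t": time; "joint_pos": joint angles; "joint_velocities": joint speeds; "joint_efforts": joint torques, N m; "position": TCP position; "tool_rot": TCP orientation; "contact_force": force on the tool from outside, world axes, zero at the start; "wrist_torque": the same for the moment, N m; "width": opening from 0.0 (shut) to 1.0 (fully open).
Only numpy, scipy, OpenCV 4.12 (cv2) and the standard library are available. Lean on these libraries where they do the work, as an engineer would, in place of code of your own. Each camera call takes 0.05 s, during which the arm holds its last target. There are 200 camera calls.

## Task

Clamp the pipette where it lies in the cradle of the service stand: squeeze the bar clamp's trigger against its grip, again and again, until the jaws hold the pipette firmly and keep holding it when you let go, but do not over-tighten it or the housing will crack. Then test the plunger: press the button down along the leaning pipette to the first stop, hold it there for a second, press on through to the second stop, and let it spring right back. Close the jaw with the trigger only, never by pushing the jaw or the bar, and leave the other things on the bench where they are.

Things in the scene. Friction and masses are not known exactly. Their poses are not given: they have to be found in the camera images.
- stand: Service stand fixed to the bench: grey base plate 200 x 300 mm, leaning aluminium cradle in the middle, a post carrying a black one-hand bar clamp, and a slim lamp. Origin on the bench at the middle of the cradle; x away from the robot, y along the clamp's bar (grip and trigger at -y, moving jaw at +y), z up. Clamp  y -130 to -44 mm, 166 to 228 mm high; fixed jaw's pad face at y = -16 mm.
- lamp_head (a point): Middle of the stand's grey lamp head, 24 x 94 x 13 mm, along the stand's y, underside 304 mm high, on a thin dark gooseneck that comes down at the stand's x = 80, y = 110 mm. It hangs over the jaws, just beyond the pipette's button: a gripper that points straight down at the button strikes it, one that leans like the pipette clears it.
- grip_back (a point): Point on the back (-y) face of the clamp's fixed grip, 278 mm above the bench, at hand height. The grip is an upright black bar 26 mm wide (x), 18 mm thick (y), rising from the clamp body to 305 mm. It does not move. Fingers can straddle grip and trigger from straight above, closing along the stand's y; with the trigger squeezed home the pair's middle lies 15 mm to +y of this point.
- trigger_front (a point): Point on the front (+y) face of the trigger, level with grip_back when released. The trigger is an upright black lever, 22 mm wide (x), 10 mm thick, in front (+y) of the grip, top about 295 mm high. Over the grip's back and the trigger's front the pair measures 50 mm when released, 30 mm when squeezed home. After each squeeze it must be let right out again, to gain a full stroke.
- trigger (a joint): Trigger angle, rad: 0 released, 0.222 home; spring back 2.5 to 4 N. A full squeeze draws the jaw 4 to 9 mm and a ratchet holds it: 3 to 8 squeezes close the gap, then a few tighten it. With the jaw free, the trigger goes home under 10 N. Once the jaws bear, a 20 N squeeze stops short of home (fingers 33 to 40 mm apart): two such make it firm. 13 N is too weak; well over 30 N cracks the housing.
- bar: The clamp's steel bar (8 x 20 mm, 262 mm long, middle 188 mm high, toothed on top) with the black moving jaw hanging from its +y end. It slides to the stand's -y as the trigger is worked. Its origin would lie at the stand's origin with the clamp fully open, and moves with the bar.
- jaw_face (a point): Middle of the gripping face of the moving jaw's sprung rubber pad (36 x 38 mm; it gives up to 8 mm, 5 N a mm). It faces the stand's -y, about 137 mm high. The gap to the fixed jaw's pad is 47 to 65 mm at the start; the pipette between them is 32 mm wide.
- pipette: White hand pipette, loose in the cradle, leaning 30 degrees from upright, button end towards the robot (the stand's -x). Its z axis runs along it from nozzle to button; origin on the axis at the lower shoulder. Body 130 mm long, 32 mm wide (between the jaws), 30 mm thick; nozzle 60 mm; a finger hook 52 mm out to +y near the top. It lies up to 6 mm off the fixed pad; the closing jaw pushes it over.
- pipette_mid (a point): Point on the pipette's axis, 70 mm above the lower shoulder, where the jaws grip; 137 mm above the bench when the pipette lies in its cradle.
- button_top (a point): Middle of the top of the plunger's round grey button (22 mm diameter), on the pipette's axis, 164 mm above the lower shoulder, about 218 mm above the bench. It moves with the button, down the pipette's axis (opposite to the pipette's z).
- plunger (a joint): Travel of the button to the first stop, in m: 0 up, 0.012 at the first stop. Spring force 1.4 N at the top, 4 N just before the first stop.
- blowout (a joint): Further travel of the button past the first stop, in m: 0 at the first stop, 0.004 at the second (bottom) stop. It does not begin until the push reaches 8 N and needs 14.5 N at the second stop, where it is solid. So a steady push of 5 to 7 N rests on the first stop. Springs bring the button right up again when let go.
- tube_rack: Bystander: white lattice tube rack with a few capped tubes, 246 x 104 mm, 90 mm high, loose on the bench to the left. Origin under its middle.
- tip_box: Bystander: grey box of pipette tips with a clear lid, 122 x 84 mm, 67 mm high, loose on the bench to the right. Origin under its middle.
- grease_jar: Bystander: small white jar, 56 mm in diameter, 52 mm high, loose on the bench on the robot's left. Origin under its middle.
Mind the look-alikes: they are no part of the job. What is meant by the pipette is not pink, and is the larger of those in its own colour.

How it is judged:
By the outcome, as a careful person would: the job done as asked, in the order asked, and still so for the second after the job is handed in, with the robot touching nothing.
It also fails if it takes over 72 s, if anything falls off the work surface, if the arm or the gripper's body presses on something with over 40 N, if the wrist force passes 120 N, or if a joint passes its speed limit or range.

## Working session

There is one attempt and no reset: what is moved stays moved. The work goes in short steps, Python scripts to look and compute and a shell command to move; the robot and the scene stay as the last step left them, time stands still between calls to the robot, and variables do not carry over. Pictures are saved under pics/ and viewed, about 8 in all and at most 12, crops included, and the job is handed in when it is done.

```bash
ls; mkdir -p pics; python3 - <<'E'
from workcell import get_state, cams, job, bot
import cv2
print(get_state(), bot.grasp_offset)
for n in("scene","top"):
    cv2.imwrite(f"pics/{n}0.png",cams.snapshot(n)); c=cams.get_calibration(n); print(n,c)
E
```

```text
pics
{'t': 0.0, 'joint_pos': array([ 9.80621046e-01,  3.13423401e-01,  1.49842212e+00,  2.07675012e-06,
        1.33098598e+00, -2.23410143e-01]), 'joint_velocities': array([ 0.0015068 ,  0.00094718,  0.00086678,  0.00090898, -0.00179312,
        0.00173659]), 'joint_efforts': array([ 2.76723949e-04, -4.02212763e+01, -2.52269590e+01,  6.94464566e-02,
        3.52599286e-02, -1.33843741e-04]), 'position': array([0.1881429 , 0.48987328, 0.23818031]), 'tool_rot': array([ 0.69507624,  0.12854366,  0.69542415, -0.12934761]), 'contact_force': array([ 0.55245113, -1.31764604, -0.5129686 ]), 'wrist_torque': array([ 0.02231417, -0.01100472,  0.02728712]), 'width': 0.9987479963411983} 0.0187
scene {'mtx': array([[486.98102918,   0.        , 317.29405088],
       [  0.        , 486.98102918, 231.28100407],
       [  0.        ,   0.        ,   1.        ]]), 'dist': array([-0.0498929,  0.       ,  0.       ,  0.       ,  0.       ]), 'pose': array([[ 0.76722363, -0.36972572,  0.52409044,  1.15576494],
       [ 0.64135987,  0.43583168, -0.6314335 , -0.77474576],
       [ 0.00504199,  0.82058128,  0.57150761,  0.91851147],
       [ 0.        ,  0.        ,  0.        ,  1.        ]])}
top {'mtx': array([[592.70472217,   0.        , 310.73627194],
       [  0.        , 592.70472217, 233.72691008],
       [  0.        ,   0.        ,   1.        ]]), 'dist': array([0.03756483, 0.        , 0.        , 0.        , 0.        ]), 'pose': array([[-1.51713866e-02,  9.84473016e-01, -1.74879131e-01,
         2.94613551e-01],
       [-9.99877874e-01, -1.42814074e-02,  6.34651788e-03,
         1.08911220e-03],
       [ 3.75045548e-03,  1.74954059e-01,  9.84569455e-01,
         1.50948423e+00],
       [ 0.00000000e+00,  0.00000000e+00,  0.00000000e+00,
         1.00000000e+00]])}
```

View pics/scene0.png

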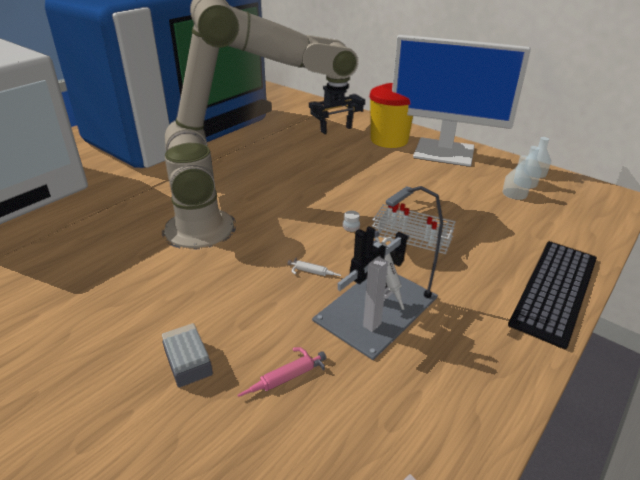

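View pics/top0.png

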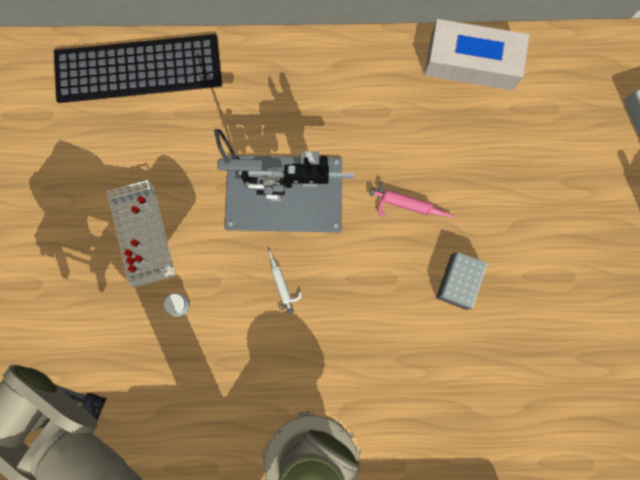

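Candidates for "the pipette": the white one in the cradle (top ≈268,185; scene ≈393,285), a small white one lying on the bench (top 282,282; scene 315,269), and a pink one (top 412,204; scene 290,372). The task's is the larger white one in the cradle. Next, a close crop and the plate measurement.

```bash
cat > h.py <<'E'
import numpy as np, cv2
from workcell import get_state, cams, job, bot
from scipy.spatial.transform import Rotation as R
def ray(n,p):
    c=cams.get_calibration(n); u=cv2.undistortPoints(np.array([[p]],float),c["mtx"],c["dist"])[0,0]
    T=c["pose"]; return T[:3,3], T[:3,:3]@np.array([u[0],-u[1],-1])
def onz(n,p,z):
    o,d=ray(n,p); return o+d*(z-o[2])/d[2]
def tri(p1,p2):  # scene px, top px -> point, miss
    o,d=ray("scene",p1); q,e=ray("top",p2)
    s=np.linalg.lstsq(np.c_[d,-e],q-o,rcond=None)[0]; a,b=o+s[0]*d,q+s[1]*e
    return (a+b)/2, np.linalg.norm(a-b)
def proj(n,P):
    c=cams.get_calibration(n); T=np.linalg.inv(c["pose"]); P=np.atleast_2d(P)@T[:3,:3].T+T[:3,3]
    return cv2.projectPoints(P*[1,-1,-1],np.zeros(3),np.zeros(3),c["mtx"],c["dist"])[0][:,0]
def tool():
    s=get_state(); q=s["tool_rot"]; return s["position"], R.from_quat([q[1],q[2],q[3],q[0]]).as_matrix(), s
E
python3 - <<'E'
from h import *
t=cv2.imread("pics/top0.png"); s=cv2.imread("pics/scene0.png")
roi=t[150:240,215:350].astype(int); b,g,r=roi[...,0],roi[...,1],roi[...,2]
m=((b>=r-2)&(abs(b-r)<40)&(b>60)&(b<170)).astype(np.uint8)
m[:25]=0  # lower part only free of clamp
m=cv2.morphologyEx(m,cv2.MORPH_OPEN,np.ones((3,3)))
c=max(cv2.findContours(m,0,2)[0],key=cv2.contourArea); print(cv2.boundingRect(c))
ys,xs=np.nonzero(m); ys+=150; xs+=215
# edges: left/right per row, bottom per column
L=np.array([[xs[ys==y].min()-.5,y] for y in range(195,225)]);Rr=np.array([[xs[ys==y].max()+.5,y] for y in range(195,225)])
B=np.array([[x,ys[xs==x].max()+.5] for x in range(235,335)])
W=lambda A:np.array([onz("top",p,.010) for p in A])
L,Rr,B=W(L),W(Rr),W(B)
print("left y",np.median(L[:,1]),"right y",np.median(Rr[:,1]),"front x",np.median(B[:,0]),"slope dx/dy",np.polyfit(B[:,1],B[:,0],1)[0],"dy/dx",np.polyfit(L[:,0],L[:,1],1)[0],np.polyfit(Rr[:,0],Rr[:,1],1)[0])
a=cv2.resize(s[180:360,318:448],None,fx=3.2,fy=3.2,interpolation=cv2.INTER_CUBIC)[:576]
cv2.imwrite("pics/cs.png",cv2.resize(s[180:312,335:445],None,fx=4.5,fy=4.5,interpolation=cv2.INTER_CUBIC))
cv2.imwrite("pics/ct.png",cv2.resize(t[120:240,210:360],None,fx=5,fy=5,interpolation=cv2.INTER_CUBIC))
E
```

```text
(11, 25, 116, 56)
left y 0.20836583314816787 right y -0.0841757114635739 front x 0.5729721012617957 slope dx/dy 0.03383816183692144 dy/dx -0.03793616851607877 -0.04903113766986331
```

View pics/cs.png

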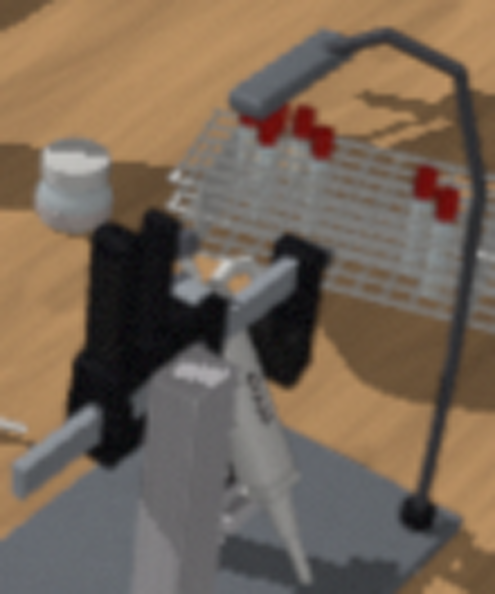

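View pics/ct.png

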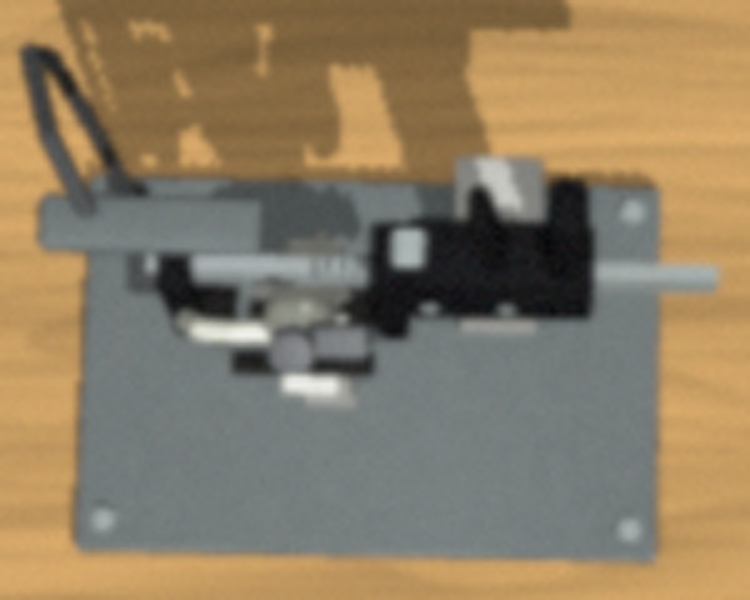

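The scene crop shows grip (≈361,232) and trigger (≈370,228) tops, the white pipette with its finger hook between the jaws, and the lamp above. The top crop shows the round grey button at ≈(268.4,190), grip top near (323,158) and trigger near (306,159). So the choice is confirmed. Blacks need brightening to get the grip.

```bash
python3 - <<'E'
from h import *
t=cv2.imread("pics/top0.png"); s=cv2.imread("pics/scene0.png")
f=lambda im,k:cv2.resize(np.clip(im.astype(float)*4,0,255).astype(np.uint8),None,fx=k,fy=k,interpolation=cv2.INTER_CUBIC)
a=f(t[150:190,280:335],10)[:, :]; b=f(s[222:290,345:385],8)
o=np.zeros((560,560+330,3),np.uint8); o[:400,:550]=a; o[:544,560:880]=b
cv2.imwrite("pics/g.png",cv2.resize(o,None,fx=.89,fy=.89))
print("button",onz("top",(268.4,190),.218))
print("grip top",onz("top",(323.8,158),.305),onz("top",(306,159),.295))
for z in(.305,): print(tri((361,231),(323.8,158)))
E
```

```text
button [0.62489861 0.08612049 0.218     ]
grip top [ 0.67048361 -0.03671026  0.305     ] [0.67192912 0.0008862  0.295     ]
(array([ 0.66900123, -0.0369927 ,  0.30823944]), np.float64(0.001188657348145326))
```

View pics/g.png

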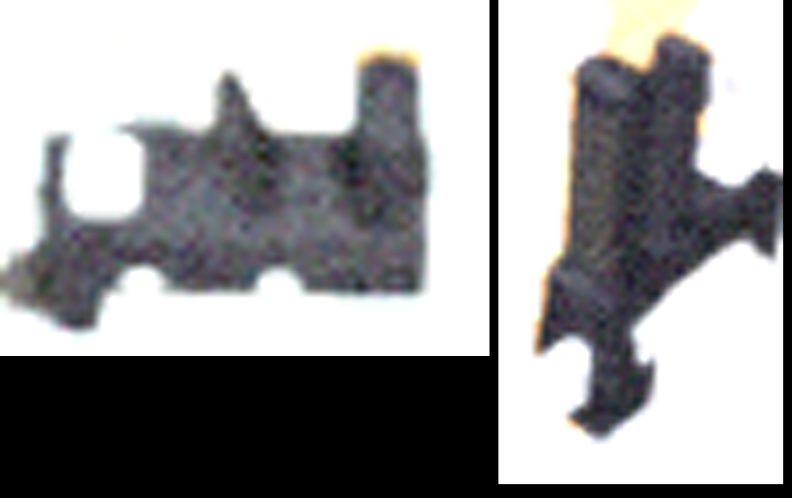

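```bash
python3 - <<'E'
from h import *
g=tri((361,232.5),(323.65,162.2)); print("grip top",g, onz("top",(323.65,162.2),.305), onz("scene",(361,232.5),.305))
print("grip back/front edge y",onz("top",(327.5,162.2),.305)[:2],onz("top",(319.8,162.2),.305)[:2])
print("trig",onz("top",(305.8,164),.295), "scene", onz("scene",(345+(682-498)/7.12,222+48/7.12),.295))
psi=-.038; ya=np.array([-np.sin(psi),np.cos(psi),0]); xa=np.array([np.cos(psi),np.sin(psi),0])
p,M,s=tool(); print(p,M)
E
```

```text
grip top (array([ 0.66451633, -0.03487951,  0.30041762]), np.float64(0.004598330705056214)) [ 0.66129853 -0.03622099  0.305     ] [ 0.6694608  -0.03832348  0.305     ]
grip back/front edge y [ 0.66118276 -0.04433735] [ 0.66141381 -0.02810477]
trig [0.66091331 0.00146364 0.295     ] scene [6.69865353e-01 1.71363926e-04 2.95000000e-01]
[0.18818047 0.4898923  0.23824914] [[-6.07033373e-04  3.58659429e-01  9.33468288e-01]
 [-9.30145269e-04  9.33467854e-01 -3.58659867e-01]
 [-9.99999383e-01 -1.08597962e-03 -2.33040768e-04]]
```

```bash
python3 -m jog '[[1,-25,-35,33,-0.1],[1,-50,-70,66,-0.2],[1,-75,-105,99,-0.33],[1,-100,-140,132,-0.33],[1,-122,-175,165,-0.33],[1,-122,-210,198,-0.33],[1,-122,-245,231,-0.33],[1,-122,-280,264,-0.33]]' 10; python3 - <<'E'
from h import *
p,M,s=tool(); print(p.round(4)); print(M.round(3))
print("to A", (M.T@(np.array([.43,-.029,.36])-p)*1000).round(1), "to B",(M.T@(np.array([.666,-.029,.36])-p)*1000).round(1),s["t"],s["contact_force"].round(1))
print("lamp",onz("top",(262,165),.317),onz("top",(218,165),.317))
E
```

```text
t: 0.9
position: [0.3293, 0.1445, 0.3606]
tool_rot: [0.707, 0.013, 0.707, -0.013]
contact_force: [1.1, 0.6, -0.5]
width: 1.004
[0.3293 0.1445 0.3606]
[[ 0.     0.036  0.999]
 [-0.001  0.999 -0.036]
 [-1.    -0.001  0.   ]]
to A [   0.8 -169.7  106.9] to B [   0.9 -161.2  342.8] 0.9 [ 1.1  0.6 -0.5]
lamp [0.65336222 0.09276038 0.317     ] [0.65454956 0.18427124 0.317     ]
```

```bash
python3 -m jog '[[1,0,-42,26,0],[1,0,-85,53,0],[1,0,-127,80,0],[1,0,-165,107,0],[1,0,-163,150,0],[1,0,-161,195,0],[1,0,-161,240,0],[1,0,-161,285,0]]';  python3 -m jog '[[1,0,0,30,0],[1,0,0,58,0],[1,0,0,58,0],[1,0,0,58,0]]'; python3 - <<'E'
from h import *
p,M,s=tool(); print(p.round(4)); print(M.round(3),s["contact_force"])
t=cams.snapshot("top"); c=cams.snapshot("scene")
a=cv2.resize(t[110:240,240:370],None,fx=3.07,fy=3.07,interpolation=cv2.INTER_CUBIC); b=cv2.resize(c[170:300,310:440],None,fx=3.07,fy=3.07,interpolation=cv2.INTER_CUBIC)
cv2.imwrite("pics/v1.png",np.hstack([a,b]))
E
```

```text
t: 1.7
position: [0.6098, -0.0268, 0.3603]
tool_rot: [0.707, 0.013, 0.707, -0.013]
contact_force: [0.3, 0.2, 0.2]
width: 0.999
t: 2.1
position: [0.6678, -0.0289, 0.3592]
tool_rot: [0.706, 0.013, 0.708, -0.013]
contact_force: [0.4, 0.2, 0.5]
width: 1.001
[ 0.6678 -0.0289  0.3592]
[[-0.002  0.036  0.999]
 [-0.     0.999 -0.036]
 [-1.    -0.    -0.002]] [0.40842408 0.15749193 0.45355744]
```

View pics/v1.png

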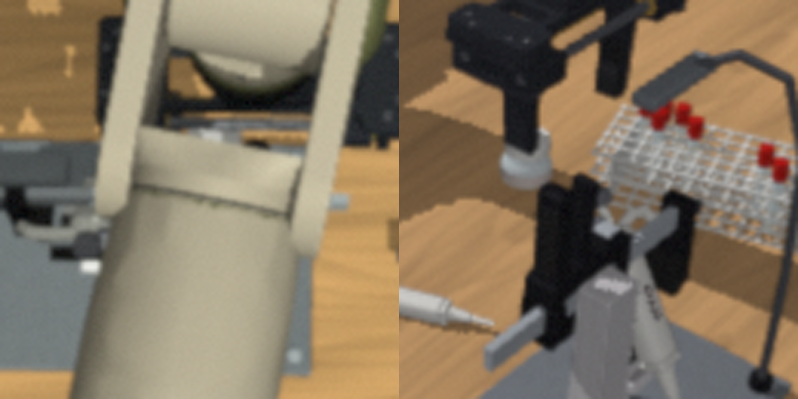

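The view shows the open fingers above and astride the grip/trigger, with the lamp clear. Descending.

```bash
python3 -m jog '[[1,25,0,-1,0],[1,45,0,-1,0],[1,55,0,-1,0],[1,65,0,-1,0],[1,75,0,-1,0],[1,85,0,-1,0],[1,95,0,-1,0],[1,99,0,-1,0]]'; python3 -m jog '[[0,0,0,0,0],[0,0,0,0,0],[0,0,0,0,0],[0,0,0,0,0]]' 10
```

```text
t: 3.0
position: [0.6659, -0.0287, 0.2607]
tool_rot: [0.707, 0.013, 0.707, -0.013]
contact_force: [0.1, -0.1, -0.2]
width: 1.001
t: 3.4
position: [0.6661, -0.0278, 0.2615]
tool_rot: [0.707, 0.013, 0.707, -0.012]
contact_force: [0.6, 5.7, 3.7]
width: 0.658
```

```bash
python3 -m jog '[[0,0,0,0,0],[0,0,0,0,0]]'; python3 -m jog '[[0,0,0,0,0],[0,0,0,0,0]]';python3 -m jog '[[0,0,0,0,0],[0,0,0,0,0],[0,0,0,0,0]]'
```

```text
t: 3.6
position: [0.6662, -0.0264, 0.262]
tool_rot: [0.707, 0.013, 0.707, -0.011]
contact_force: [0.1, 7.3, 2.0]
width: 0.478
t: 3.8
position: [0.6662, -0.0271, 0.2621]
tool_rot: [0.707, 0.013, 0.707, -0.012]
contact_force: [-0.9, -5.7, -0.7]
width: 0.39
t: 4.1
position: [0.6661, -0.0286, 0.2621]
tool_rot: [0.707, 0.013, 0.707, -0.013]
contact_force: [0.5, -7.2, -0.3]
width: 0.355
```

```bash
for i in 1 2; do python3 -m jog '[[0.95,0,0,0,0],[0.95,0,0,0,0],[0.95,0,0,0,0],[0.95,0,0,0,0],[0.95,0,0,0,0],[0.95,0,0,0,0],[0.95,0,0,0,0],[0.95,0,0,0,0]]' 10 | egrep 'posi|forc|wid'; python3 -m jog '[[0,0,0,0,0],[0,0,0,0,0],[0,0,0,0,0],[0,0,0,0,0],[0,0,0,0,0],[0,0,0,0,0],[0,0,0,0,0],[0,0,0,0,0]]' 10 | egrep 'posi|forc|wid';python3 -m jog '[[0,0,0,0,0],[0,0,0,0,0],[0,0,0,0,0],[0,0,0,0,0]]' |egrep 't:|posi|forc|wid'; done
```

```text
position: [0.6662, -0.0288, 0.2623]
contact_force: [0.5, 0.4, 0.9]
width: 0.949
position: [0.6664, -0.0288, 0.2633]
contact_force: [-1.2, 1.5, 7.0]
width: 0.356
t: 6.1
position: [0.6663, -0.0288, 0.2633]
tool_rot: [0.708, 0.013, 0.706, -0.013]
contact_force: [0.1, 0.6, 2.6]
width: 0.354
position: [0.6664, -0.0291, 0.2634]
contact_force: [-0.6, 1.5, 0.3]
width: 0.949
position: [0.6665, -0.0289, 0.2642]
contact_force: [-0.1, 4.1, 5.3]
width: 0.352
t: 8.1
position: [0.6665, -0.0289, 0.2642]
tool_rot: [0.708, 0.012, 0.705, -0.013]
contact_force: [-0.5, 1.6, 1.3]
width: 0.354
```

```bash
for i in 1 2; do python3 -m jog '[[0.95,0,0,0,0],[0.95,1,0,0,0],[0.95,2,0,0,0],[0.95,2,0,0,0],[0.95,2,0,0,0],[0.95,2,0,0,0],[0.95,2,0,0,0],[0.95,2,0,0,0]]' 10 | egrep 'posi|forc|wid'; python3 -m jog '[[0,0,0,0,0],[0,0,0,0,0],[0,0,0,0,0],[0,0,0,0,0],[0,0,0,0,0],[0,0,0,0,0],[0,0,0,0,0],[0,0,0,0,0]]' 10 | egrep 'posi|forc|wid';python3 -m jog '[[0,0,0,0,0],[0,0,0,0,0],[0,0,0,0,0]]' |egrep 't:|posi|forc|wid'; done
python3 - <<'E'
from h import *
t=cams.snapshot("top"); c=cams.snapshot("scene")
a=cv2.resize(t[140:240,220:320],None,fx=4,fy=4,interpolation=cv2.INTER_CUBIC); b=cv2.resize(c[210:310,350:450],None,fx=4,fy=4,interpolation=cv2.INTER_CUBIC)
cv2.imwrite("pics/v2.png",np.hstack([a,b]))
E
```

```text
position: [0.6665, -0.0291, 0.2622]
contact_force: [-0.9, 0.1, 0.1]
width: 0.953
position: [0.6667, -0.0277, 0.2632]
contact_force: [0.1, 6.3, 5.8]
width: 0.384
t: 10.0
position: [0.6667, -0.0274, 0.2632]
tool_rot: [0.709, 0.013, 0.705, -0.012]
contact_force: [-0.4, 4.8, 2.0]
width: 0.385
position: [0.6667, -0.0276, 0.2612]
contact_force: [0.3, 0.2, -0.1]
width: 0.956
position: [0.6668, -0.025, 0.262]
contact_force: [-0.1, 11.3, 5.2]
width: 0.442
t: 11.9
position: [0.6669, -0.0245, 0.262]
tool_rot: [0.71, 0.014, 0.704, -0.009]
contact_force: [-1.0, 5.4, -0.5]
width: 0.453
```

View pics/v2.png

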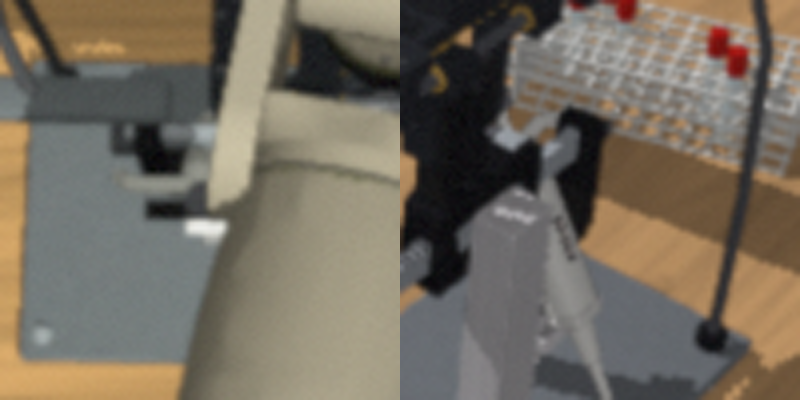

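The jaws now bear: the 10 N squeeze stops at 40 mm. Two squeezes at 20 N next.

```bash
for i in 1 2; do python3 -m jog '[[0.95,0,0,0,0],[0.95,0,0,0,0],[0.95,0,-1,0,0],[0.95,0,-1,0,0],[0.95,0,-1,0,0],[0.95,0,-1,0,0],[0.95,0,-1,0,0],[0.95,0,-1,0,0]]' 10 | egrep 'posi|forc|wid'; python3 -m jog '[[0,0,0,0,0],[0,0,0,0,0],[0,0,0,0,0],[0,0,0,0,0],[0,0,0,0,0],[0,0,0,0,0],[0,0,0,0,0],[0,0,0,0,0]]' 20 | egrep 'posi|forc|wid';python3 -m jog '[[0,0,0,0,0],[0,0,0,0,0],[0,0,0,0,0],[0,0,0,0,0],[0,0,0,0,0]]' |egrep 't:|posi|forc|wid'; done
```

```text
position: [0.6668, -0.0256, 0.2621]
contact_force: [-0.5, -0.1, -0.7]
width: 0.943
position: [0.6669, -0.0262, 0.2628]
contact_force: [-1.3, -2.5, 4.3]
width: 0.41
t: 14.1
position: [0.6669, -0.0265, 0.2628]
tool_rot: [0.71, 0.014, 0.704, -0.01]
contact_force: [-0.5, -2.6, 2.7]
width: 0.404
position: [0.6669, -0.0277, 0.2629]
contact_force: [-0.6, 0.3, -0.3]
width: 0.952
position: [0.667, -0.0262, 0.2638]
contact_force: [-1.1, 4.4, 4.4]
width: 0.413
t: 16.2
position: [0.667, -0.026, 0.2639]
tool_rot: [0.71, 0.014, 0.704, -0.009]
contact_force: [-0.4, 2.6, 2.1]
width: 0.42
```

```bash
python3 -m jog '[[0.95,0,0,0,0],[0.95,0,0,0,0],[0.95,0,0,0,0],[0.95,0,0,0,0],[0.95,0,0,0,0],[0.95,0,0,0,0],[0.95,0,0,0,0],[0.95,0,0,0,0]]' 10 | egrep 'posi|forc|wid'; python3 -m jog '[[0,0,0,0,0],[0,0,0,0,0],[0,0,0,0,0],[0,0,0,0,0],[0,0,0,0,0],[0,0,0,0,0],[0,0,0,0,0],[0,0,0,0,0]]' 20 | egrep 'posi|forc|wid';python3 -m jog '[[0,0,0,0,0],[0,0,0,0,0],[0,0,0,0,0],[0,0,0,0,0],[0,0,0,0,0]]' |egrep 't:|posi|forc|wid';python3 -m jog '[[0.95,0,0,0,0],[0.95,0,0,0,0],[0.95,0,-2,0,0],[0.95,0,-2,0,0],[0.95,0,-2,0,0],[0.95,0,-2,0,0],[0.95,0,-2,0,0],[0.95,0,-2,0,0]]' 10;  python3 -m jog '[[1,-30,0,0,0],[1,-60,0,0,0],[1,-100,0,0,0],[1,-100,0,-40,0],[1,-100,0,-85,0],[1,-100,0,-130,0],[1,-100,0,-175,0],[1,-100,0,-220,0]]'
python3 - <<'E'
from h import *
p,M,s=tool(); print(p.round(4),s["joint_pos"].round(3)); print(M.round(3))
t=cams.snapshot("top"); c=cams.snapshot("scene")
cv2.imwrite("pics/top3.png",t);cv2.imwrite("pics/scene3.png",c)
a=cv2.resize(t[145:245,230:330],None,fx=4,fy=4,interpolation=cv2.INTER_CUBIC); b=cv2.resize(c[210:310,350:450],None,fx=4,fy=4,interpolation=cv2.INTER_CUBIC)
cv2.imwrite("pics/v3.png",np.hstack([a,b]))
E
```

```text
position: [0.667, -0.0262, 0.264]
contact_force: [-0.0, -0.2, -0.2]
width: 0.951
position: [0.6671, -0.0258, 0.2647]
contact_force: [-2.1, 2.3, 6.2]
width: 0.42
t: 18.3
position: [0.6672, -0.0258, 0.2648]
tool_rot: [0.711, 0.014, 0.703, -0.009]
contact_force: [-0.7, 2.1, 3.2]
width: 0.416
t: 19.1
position: [0.6671, -0.028, 0.2648]
tool_rot: [0.711, 0.014, 0.703, -0.009]
contact_force: [-0.4, 0.3, -0.3]
width: 0.951
t: 19.9
position: [0.4441, -0.0213, 0.3623]
tool_rot: [0.711, 0.014, 0.703, -0.009]
contact_force: [0.6, -0.8, 0.4]
width: 1.001
[ 0.4441 -0.0213  0.3623] [-0.319  0.063  1.483  0.011  1.586 -1.857]
[[ 0.012  0.033  0.999]
 [ 0.007  0.999 -0.033]
 [-1.     0.008  0.012]]
```

View pics/v3.png

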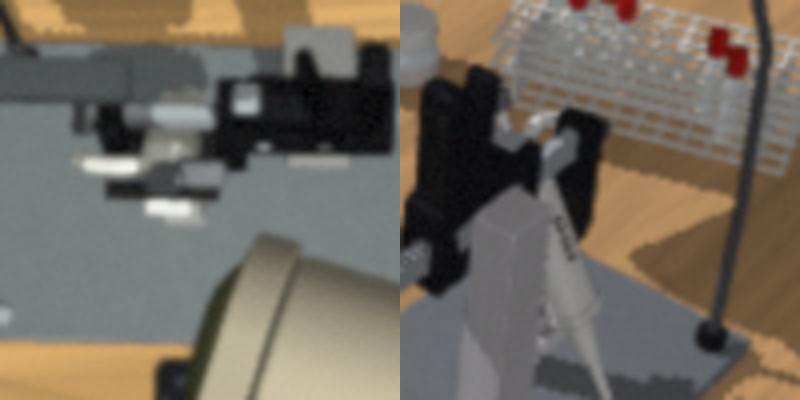

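Views so far: 8. It shows the jaw closed onto the pipette, which moved ≈5 mm to -y; button now ≈(270.8,189.5) in top. The rows can't tilt the tool directly, so I'll check how the arm behaves when sent out of reach, well above everything.

```bash
python3 -m jog '[[0,-45,30,10,0],[0,-90,60,20,0],[0,-135,90,30,0],[0,-170,105,50,0],[0,-170,105,90,0],[0,-170,105,130,0],[0,-170,105,170,0],[0,-170,105,210,0]]' 10;  python3 -m jog '[[0,0,0,40,0],[0,0,0,80,0],[0,0,0,120,0],[0,0,0,160,0]]'
python3 - <<'E'
from h import *
p,M,s=tool(); print(p.round(4),s["joint_pos"].round(3)); print(M.round(3))
E
```

```text
t: 20.8
position: [0.6297, 0.073, 0.5074]
tool_rot: [0.714, 0.015, 0.7, -0.008]
contact_force: [0.1, -0.3, -0.1]
width: 0.296
t: 21.2
position: [0.6806, 0.0624, 0.4547]
tool_rot: [0.723, 0.016, 0.69, -0.007]
contact_force: [-0.2, -0.2, -0.2]
width: 0.005
[0.6806 0.0624 0.4547] [-0.085  0.787  0.187  0.019  2.122 -1.613]
[[ 0.047  0.033  0.998]
 [ 0.012  0.999 -0.033]
 [-0.999  0.014  0.046]]
```

```bash
python3 -m jog '[[0,-30,10,40,0],[0,-60,20,80,0],[0,-90,20,120,0],[0,-120,20,160,0],[0,-150,20,200,0],[0,-180,20,240,0]]'
python3 - <<'E'
from h import *
p,M,s=tool(); print(p.round(4),s["joint_pos"].round(4)); print(M.round(3))
E
```

```text
t: 21.8
position: [0.6816, 0.0619, 0.4628]
tool_rot: [0.733, 0.017, 0.681, -0.006]
contact_force: [0.5, -0.1, -0.3]
width: 0.007
[0.6816 0.0619 0.4628] [-0.0879  0.7751  0.1872  0.0243  2.1068 -1.6121]
[[ 0.074  0.033  0.997]
 [ 0.014  0.999 -0.034]
 [-0.997  0.017  0.073]]
```

```bash
python3 -m jog '[[0,0,10,50,0],[0,0,20,100,0],[0,0,20,150,0],[0,0,20,200,0],[0,0,20,250,0],[0,0,20,300,0],[0,0,20,350,0],[0,0,20,400,0]]'
python3 - <<'E'
from h import *
p,M,s=tool(); print(p.round(4),s["joint_pos"].round(4)); print(M.round(3))
E
```

```text
t: 22.6
position: [0.7495, 0.0584, 0.3728]
tool_rot: [0.742, 0.018, 0.67, -0.005]
contact_force: [1.5, -0.1, -0.1]
width: 0.011
[0.7495 0.0584 0.3728] [-0.086   0.907   0.1875  0.0273  1.9464 -1.6119]
[[ 0.102  0.033  0.994]
 [ 0.017  0.999 -0.035]
 [-0.995  0.02   0.102]]
```

```bash
for i in 1 2 3 4; do python3 -m jog '[[0,-40,0,30,0],[0,-80,0,60,0]]' | egrep 'pos|rot'; done
python3 - <<'E'
from h import *
p,M,s=tool(); print(p.round(4),s["joint_pos"].round(4),s["t"]); print(M.round(3))
E
```

```text
position: [0.7359, 0.0516, 0.4093]
tool_rot: [0.752, 0.019, 0.658, -0.005]
position: [0.7209, 0.0456, 0.4449]
tool_rot: [0.763, 0.02, 0.646, -0.004]
position: [0.7052, 0.0399, 0.4777]
tool_rot: [0.773, 0.021, 0.634, -0.004]
position: [0.6889, 0.0346, 0.5081]
tool_rot: [0.782, 0.021, 0.622, -0.003]
[0.6889 0.0346 0.5081] [-0.1383  0.7137  0.1865  0.0581  2.0186 -1.6436] 23.4
[[ 0.225  0.031  0.974]
 [ 0.022  0.999 -0.037]
 [-0.974  0.029  0.224]]
```

```bash
for i in 1 2 3 4 5; do python3 -m jog '[[0,-40,10,30,0],[0,-80,20,60,0]]' | egrep 'pos|rot'; done
python3 - <<'E'
from h import *
p,M,s=tool(); print(p.round(4),s["joint_pos"].round(4),s["t"]); print(M.round(3))
E
```

```text
position: [0.6717, 0.0448, 0.5362]
tool_rot: [0.792, 0.022, 0.611, -0.002]
position: [0.6539, 0.0544, 0.563]
tool_rot: [0.801, 0.022, 0.599, -0.001]
position: [0.6355, 0.0629, 0.5884]
tool_rot: [0.81, 0.023, 0.586, 0.001]
position: [0.6167, 0.0704, 0.6125]
tool_rot: [0.818, 0.024, 0.574, 0.002]
position: [0.5975, 0.0772, 0.6353]
tool_rot: [0.827, 0.025, 0.562, 0.003]
[0.5975 0.0772 0.6353] [-0.0947  0.5073  0.1865  0.0786  2.0734 -1.5834] 24.4
[[ 0.369  0.023  0.929]
 [ 0.034  0.999 -0.038]
 [-0.929  0.046  0.367]]
```

```bash
for i in 1 2 3 4 5; do python3 -m jog '[[0,-35,0,40,0],[0,-70,0,80,0]]' | egrep 'pos|rot'; done
python3 - <<'E'
from h import *
p,M,s=tool(); print(p.round(4),s["joint_pos"].round(4),s["t"]); print(M.round(3))
s0=cv2.imread("pics/scene3.png");t=cv2.imread("pics/top3.png")
f=lambda im,k:cv2.resize(np.clip(im.astype(float)*1.3,0,255).astype(np.uint8),None,fx=k,fy=k,interpolation=cv2.INTER_CUBIC)
cv2.imwrite("pics/v4.png",np.hstack([f(t[170:210,250:290],10),f(s0[220:260,365:405],10)]))
E
```

```text
position: [0.5911, 0.0678, 0.6491]
tool_rot: [0.835, 0.026, 0.549, 0.005]
position: [0.584, 0.0587, 0.6627]
tool_rot: [0.843, 0.027, 0.537, 0.005]
position: [0.5759, 0.0503, 0.6767]
tool_rot: [0.851, 0.028, 0.524, 0.006]
position: [0.5667, 0.0426, 0.6909]
tool_rot: [0.859, 0.029, 0.511, 0.007]
position: [0.5567, 0.0356, 0.7052]
tool_rot: [0.867, 0.03, 0.498, 0.008]
[0.5567 0.0356 0.7052] [-0.2146  0.3904  0.1866  0.1691  2.0481 -1.6353] 25.4
[[ 0.504  0.017  0.864]
 [ 0.043  0.998 -0.044]
 [-0.863  0.06   0.502]]
```

View pics/v4.png

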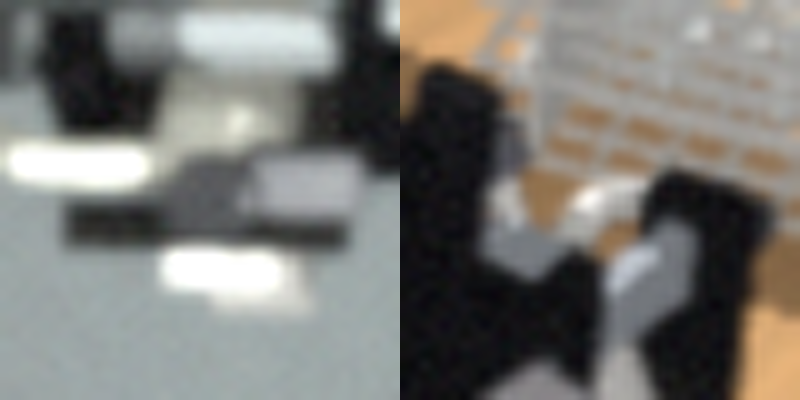

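View 9: the button is the dark disc at top px ≈(270.5,189), with a light part right beside it on −y from 275.5, so I'll press with the contact offset ≈7 mm to +y. The lean is now 30°.

```bash
cat >> h.py <<'E'
B=onz("top",(270.5,189),.218); psi=-.038
A=np.array([.5*np.cos(psi),.5*np.sin(psi),-.866]); YS=np.array([-np.sin(psi),np.cos(psi),0])
def go(d):
    p,M,s=tool(); return (M.T@(B+.007*YS-d*A-p)*1000).round(1)
E
python3 - <<'E'
from h import *
print(B, "eject",onz("top",(280.7,188.5),.218)); p,M,s=tool(); print(go(.3),go(.06),(M.T@A*100).round(2))
E
```

```text
[0.62713985 0.08140926 0.218     ] eject [0.62797672 0.05854771 0.218     ]
[ 158.8   43.5 -185.2] [ 398.3   28.6 -185.9] [99.8  -6.23 -0.27]
```

```bash
python3 -m jog '[[0,26,7,-31,0],[0,53,14,-62,0],[0,79,22,-93,0],[0,106,29,-124,0],[0,132,36,-155,0],[0,159,43,-185,0],[0,159,43,-185,0],[0,159,43,-185,0]]' | egrep 't:|pos|rot'
python3 - <<'E'
from h import *
p,M,s=tool(); print(go(.3),go(.05),go(.02),(M.T@A*100).round(2),M.round(3))
E
```

```text
t: 26.2
position: [0.4765, 0.0941, 0.476]
tool_rot: [0.866, 0.03, 0.499, 0.008]
[-1.1  0.1  1.8] [248.4 -15.6   1.9] [278.4 -17.5   1.9] [ 9.98e+01 -6.29e+00  4.00e-02] [[ 0.501  0.016  0.865]
 [ 0.044  0.998 -0.044]
 [-0.864  0.06   0.5  ]]
```

```bash
python3 -m jog '[[0,40,-3,1,0],[0,80,-5,2,0],[0,120,-8,2,0],[0,160,-10,2,0],[0,195,-12,2,0],[0,225,-14,2,0],[0,248,-16,2,0],[0,248,-16,2,0]]' | egrep 't:|pos|rot|force'
python3 - <<'E'
from h import *
p,M,s=tool(); print(go(.05),go(.02),go(0),(M.T@A*100).round(2))
t=cams.snapshot("top"); c=cams.snapshot("scene")
a=cv2.resize(t[160:220,230:290],None,fx=6.6,fy=6.6,interpolation=cv2.INTER_CUBIC); b=cv2.resize(c[190:270,340:420],None,fx=5,fy=5,interpolation=cv2.INTER_CUBIC)[:396]
cv2.imwrite("pics/v5.png",np.hstack([a,b])); print(proj("scene",p),proj("top",p),proj("scene",B),proj("top",B))
E
```

```text
t: 27.0
position: [0.6034, 0.0882, 0.2599]
tool_rot: [0.865, 0.03, 0.501, 0.008]
contact_force: [0.6, 0.6, 0.3]
[-1.7  1.2 -0.2] [28.3 -0.6 -0. ] [48.2 -1.9  0. ] [99.8  -6.27  0.37]
[[368.06739114 215.26078973]] [[266.18523358 194.89030182]] [[373.23105033 233.77456209]] [[270.5 189. ]]
```

View pics/v5.png

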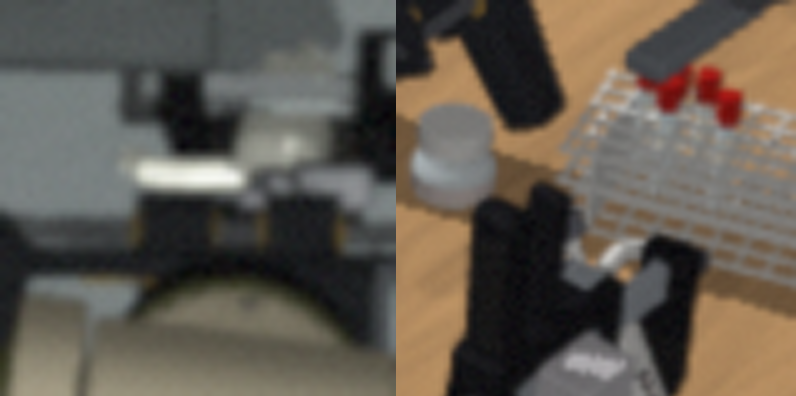

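View 10: the fingertips lie on the pipette axis line above the button, lamp clear beyond. Now approach, watching the force.

```bash
python3 -m jog '[[0,10,0,0,0],[0,20,-1,0,0],[0,28,-1,0,0],[0,33,-1,0,0],[0,38,-1,0,0]]' | egrep 't:|pos|force'; python3 -m jog '[[0,3,0,0,0],[0,6,0,0,0]]' | egrep 't:|pos|force'; python3 -c "
from h import *
p,M,s=tool();print(go(0),M.T@s['contact_force'],M.T@A)"
```

```text
t: 27.6
position: [0.6224, 0.0893, 0.2299]
tool_rot: [0.866, 0.03, 0.499, 0.008]
contact_force: [0.2, -0.6, -0.3]
t: 27.8
position: [0.6256, 0.0896, 0.2246]
tool_rot: [0.866, 0.03, 0.499, 0.008]
contact_force: [-0.1, -0.6, -0.3]
[ 6.5 -1.5 -1.6] [ 0.21842262 -0.66159917 -0.20020841] [ 0.99799871 -0.06287642 -0.00106637]
```

```bash
f(){ python3 -c "
from h import *
p,M,s=tool();print(s['t'].round(2),go(0),(M.T@s['contact_force']).round(2))"; }
python3 -m jog '[[0,2,-0.5,-0.5,0],[0,4,-1,-1,0],[0,4,-1,-1,0]]' >/dev/null; f; python3 -m jog '[[0,2,0,0,0],[0,4,0,0,0],[0,4,0,0,0]]' >/dev/null; f;  python3 -m jog '[[0,2,0,0,0],[0,4,0,0,0],[0,4,0,0,0]]' >/dev/null; f
```

```text
Traceback (most recent call last):
AttributeError: 'float' object has no attribute 'round'
Traceback (most recent call last):
AttributeError: 'float' object has no attribute 'round'
Traceback (most recent call last):
AttributeError: 'float' object has no attribute 'round'
```

```bash
cat > f.py <<'E'
from h import *
p,M,s=tool();print(round(s['t'],2),go(0),(M.T@s['contact_force']).round(2))
E
python3 f.py
```

```text
28.7 [-5.8 -0.3 -0.8] [-3.34 -1.61 -1.21]
```

```bash
for i in 1 2 3; do python3 -m jog '[[0,1,0,0,0],[0,1.5,0,0,0]]' >/dev/null; python3 f.py; done
```

```text
28.9 [-7.3 -0.3 -0.8] [-3.33 -1.75 -0.91]
29.1 [-8.8 -0.2 -0.9] [-4.02 -2.11 -1.  ]
29.3 [-10.1  -0.2  -1. ] [-9.01 -2.77 -1.65]
```

Force reached 9 N, marginally past the first stop's window. I'll let the button up fully and do the sequence cleanly with finer steps.

```bash
python3 -m jog '[[0,-8,0,0,0],[0,-16,0,0,0],[0,-22,0,0,0],[0,-22,0,0,0],[0,-22,0,0,0]]' >/dev/null; python3 f.py;  python3 -m jog '[[0,6,0,0,0],[0,12,0,0,0],[0,17,0,0,0],[0,20,0,0,0],[0,20,0,0,0]]' >/dev/null; python3 f.py
```

```text
29.8 [11.9 -0.2 -0.9] [-0.89  0.22  0.58]
30.3 [-8.5  0.  -0.9] [-4.68 -2.66 -0.02]
```

```bash
for i in 1 2 3; do python3 -m jog '[[0,0.4,0,0,0],[0,0.4,0,0,0]]' >/dev/null; python3 f.py; done
```

```text
30.5 [-8.8  0.1 -1. ] [-4.27 -1.67  0.05]
30.7 [-9.1  0.1 -1. ] [-4.62 -2.05 -0.79]
30.9 [-9.5  0.1 -1. ] [-4.09 -2.74 -1.6 ]
```

```bash
for i in 1 2; do python3 -m jog '[[0,0.4,0,0,0],[0,0.4,0,0,0]]' >/dev/null; python3 f.py; done
```

```text
31.1 [-9.6  0.1 -1.1] [-7.53 -2.81 -2.08]
31.3 [-9.8  0.1 -1.1] [-9.37 -2.76 -1.49]
```

```bash
python3 -m jog '[[0,-0.4,0,0,0],[0,-0.4,0,0,0]]' >/dev/null; python3 f.py; python3 -m jog '[[0,0,0,0,0]]' >/dev/null; python3 f.py
```

```text
31.5 [-9.3  0.1 -1. ] [-3.46 -2.65 -0.1 ]
31.6 [-9.4  0.1 -1. ] [-4.14 -2.54 -0.23]
```

```bash
python3 -m jog '[[0,0.2,0,0,0],[0,0.2,0,0,0]]' >/dev/null; python3 f.py; python3 -m jog '[[0,0.1,0,0,0],[0,0.1,0,0,0]]' >/dev/null; python3 f.py
```

```text
31.8 [-9.6  0.1 -1. ] [-4.78 -2.63 -1.43]
32.0 [-9.6  0.1 -1.1] [-5.23 -2.5  -1.33]
```

```bash
python3 -m jog '[[0,0.1,0,0,0],[0,0.1,0,0,0],[0,0.1,0,0,0],[0,0.1,0,0,0]]' >/dev/null; python3 f.py; python3 -m jog '[[0,0,0,0,0],[0,0,0,0,0],[0,0,0,0,0],[0,0,0,0,0],[0,0,0,0,0]]' >/dev/null; python3 f.py
```

```text
32.4 [-9.5  0.  -1.1] [-5.25 -2.35 -1.94]
32.9 [-9.5  0.1 -1.1] [-6.07 -1.95 -1.36]
```

```bash
python3 -m jog '[[0,0,0,0,0],[0,0,0,0,0],[0,0,0,0,0],[0,0,0,0,0],[0,0,0,0,0]]' >/dev/null; python3 f.py; python3 -m jog '[[0,0,0,0,0],[0,0,0,0,0],[0,0,0,0,0],[0,0,0,0,0],[0,0,0,0,0]]' >/dev/null; python3 f.py; python3 -m jog '[[0,1,0,0,0],[0,2,-0.1,0,0],[0,3,-0.2,0,0],[0,3,-0.2,0,0]]'>/dev/null; python3 f.py
```

```text
33.4 [-9.5  0.1 -1.1] [-7.05 -2.72 -1.75]
33.9 [-9.5  0.1 -1.1] [-5.26 -2.87 -1.25]
34.3 [-12.1   0.2  -1.3] [-12.63  -2.81  -3.16]
```

```bash
for i in 1 2 3; do python3 -m jog '[[0,0.8,0,0,0],[0,0.8,0,0,0]]'>/dev/null; python3 f.py; done
```

```text
34.5 [-12.5   0.1  -1.4] [-12.33  -2.44  -3.75]
34.7 [-12.8   0.1  -1.4] [-13.12  -3.24  -4.06]
34.9 [-13.1   0.1  -1.4] [-13.12  -3.79  -3.76]
```

```bash
for i in 1 2 3; do python3 -m jog '[[0,1.2,0,0,0],[0,1.2,0,0,0]]'>/dev/null; python3 f.py; done
```

```text
35.1 [-13.7   0.2  -1.5] [-14.01  -2.91  -4.33]
35.3 [-13.9   0.1  -1.7] [-17.4   -3.58  -5.56]
35.5 [-14.    0.1  -1.9] [-20.32  -3.76  -6.37]
```

Solid second stop at 20 N, 4 mm past the first. Retract.

```bash
python3 -m jog '[[0,-8,0,0,0],[0,-20,0,0,0],[0,-40,0,0,0],[0,-75,0,0,0],[0,-115,0,0,0],[0,-160,0,0,0],[0,-205,0,0,0],[0,-250,0,0,0]]'; python3 -m jog '[[0,0,0,-40,0],[0,0,0,-80,0],[0,0,0,-120,0],[0,0,0,-120,0]]'
python3 - <<'E'
from h import *
t=cams.snapshot("top"); c=cams.snapshot("scene"); t0=cv2.imread("pics/top0.png"); c3=cv2.imread("pics/scene3.png")
f=lambda im:cv2.resize(np.clip(im.astype(float)*1.2,0,255).astype(np.uint8),(400,300),interpolation=cv2.INTER_CUBIC)
cv2.imwrite("pics/v6.png",np.vstack([np.hstack([f(t[165:225,230:310]),f(c[205:280,345:445])]),np.hstack([f(cv2.imread("pics/top3.png")[165:225,230:310]),cv2.resize(t,(400,300))])]))
print(get_state()["t"])
E
```

```text
t: 36.3
position: [0.5089, 0.0786, 0.4242]
tool_rot: [0.867, 0.029, 0.498, 0.008]
contact_force: [0.8, 0.0, -0.7]
width: 0.005
t: 36.7
position: [0.4017, 0.0844, 0.3615]
tool_rot: [0.866, 0.029, 0.499, 0.009]
contact_force: [0.8, -0.4, 1.0]
width: 0.006
36.8
```

View pics/v6.png

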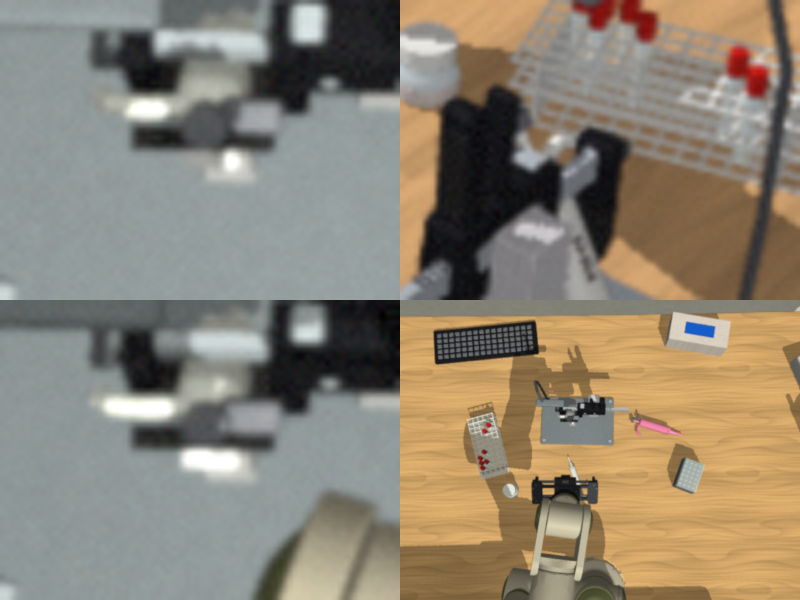

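The last view (11) shows the button disc at the same place as before the press (top ≈(271,189)), jaws still on the pipette, trigger released, bystanders in place, robot clear.

```bash
python3 -c "
from workcell import job; print(job.job_done())"
```

```text
the job is handed in; nothing more can be done
None
```

I clamped the pipette, tested the plunger through both stops and handed the job in at about 37 s. My last checks all looked right, but no verdict was reported.

**Clamping:** I made five trigger squeezes at 10 N. The fourth stopped short of home and the fifth at about 40 mm, so the jaws were bearing by then. Three squeezes at 20 N followed, one more than the two called for, and they stopped at 35 to 37 mm. That is inside the firm range and well below the cracking force. I let the trigger right out after each squeeze and closed the jaw only with the trigger.

**Tilting the gripper:** the move rows cannot tilt the tool. I got the 30° lean by repeatedly commanding poses just out of reach, high above the bench. During this joint 3 sat at about 0.187 rad, against a stated lower limit of 0.19. I took that as the limit rounded, but it is a risk.

**Plunger:**
- **First try:** the push reached 9 N, just past the 8 N where the second travel begins, so I let the button right up and started again.
- **Second try:** it again touched about 9.4 N briefly. I backed off and held on the first stop at 5 to 7 N for about 1.9 s.
- **Second stop:** I then pressed through to a solid stop about 4 mm further on, at 20 N, and released.

**Final check:** in the last picture the button was back up, the pipette was still held between the jaws, the bench items were in place and the robot was touching nothing.

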